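# Shut the covered irrigation valve

### The arm

A 7-joint arm with a two-finger parallel gripper is mounted at the origin on a cart in front of the work surface, level with it; the furniture and walls round the work are solid. World frame = base frame: x ahead of the robot, y to its left, z up, the work surface at z = 0. Lengths are in m, angles in rad, forces in N, time in s.
With the tool pointing down it reaches from about 0.4 to 0.875 m from the base axis. Payload 6.5 kg.
Tool frame: the origin (TCP) lies on the centre line of the jaws, within the pads' length; the fingertips stand robot.tip_extent ahead of it and the grasp point (between the pads) lies 8 mm behind it (robot.tip_extent is the distance from the TCP to the fingertips, in m); z points along the fingers, y is the line along which they close (so a half turn about z gives the same grasp; the last joint's range is limited). The gripper opens to 85 mm and grips with 20 to 120 N. Pads are 22 mm wide; open, the fingers measure 114 mm over their backs; the gripper's body (76 mm by 85 mm) begins 54 mm behind the grasp point. The pads swing forward as they close: fully open they stand 13 mm farther back than shut.
Start: joints at [1.184, 0.536, -0.004, 1.538, 0.003, 1.067, -0.071], TCP at [0.205, -0.617, 0.203] pointing down, gripper open.
Joint ranges: [-2.7, 2.7], [-0.37, 2.16], [-1.27, 1.26], [0.24, 2.4], [-1.31, 4.45], [0.19, 1.91], [-2.76, 2.76]. Speed limits (rad/s): [2.39, 2.39, 3.14, 3.14, 3.14, 3.14, 3.14].

### API

Orientations are given as a 3x3 rotation matrix whose columns are the frame's x, y, z axes.
In Python, from rig import sense, get_image, camera_info, order, robot gives the robot as it stands. The module is installed in compiled form; this text tells all that it offers.
- The arm moves only by the shell command python3 -m crank 'ROWS' [FORCE]. ROWS is JSON, a list of rows, each a list of 5 numbers: the shift along the tool's x, y, z in mm, then the turn about the tool's z in degrees, then the closure, from 0 (fully open) to 1 (shut). A call has 1 to 8 rows; each row is the pose to reach, as a shift and turn from the pose commanded when the call began, along the tool's axes at that moment; what a row does not reach only later rows make up. A row lasts 1/12 s, in which the tool goes at most 41.7 mm and 7.16 degrees, less where a joint would pass 70% of its speed; a pose out of reach is approached as far as the arm can. A call with a gripper value outside its range is refused whole. The fingers move at their own pace and stop on an object; FORCE is the grip in N (left out, the last holds). Time passes only in rows, so rows that repeat a pose let the fingers close. It gives the time, the measured TCP pose, the force, the opening and the grip force at its end, in the units of the state.
- sense(): the state, without advancing time (a new reading comes with each control period).
- get_image(name): name is "scene" or "top" or "wrist"; returns (picture, depth): 480x640x3 uint8, blue, green, red; 480x640 float32, m along the optical axis (not along the pixel's ray), 0 where there is no reading.
- camera_info(name): a dict with "fovy" (degrees; the focal length in pixels is half the picture's height over the tangent of half this angle, whatever the lens; pixels are square), "cx", "cy" (the principal point, pixels), "k1" (the pictures are not rectified: a ray, as slopes to the right and down, at radius r is drawn at 1 + k1 r^2 times it, then the intrinsics apply), "rvec" (rotation vector, rad) and "tvec" (3), from world to camera coordinates, as OpenCV has them; the wrist camera has in their place "mount" (4x4, takes a point from camera to tool coordinates, whose origin is the TCP and whose axes are the flange's). Camera axes: x right, y down, z forward; pixel columns grow to the right and rows downward; lengths in m; the calibration is good to about 2 mm. A picture is of the moment at which its call begins: read the wrist's pose just before it. camera_info takes no time and is no camera call.
- order.finish_job(): hands the job in; it is judged then, once.
The state is a dict: "t": time; "joints": joint angles; "dq": joint speeds; "tau": joint torques, N m; "position": TCP position; "tcp_rot": TCP orientation; "wrist_force": force on the tool from outside, world axes, zero at the start; "wrist_torque": the same for the moment, N m; "opening": finger opening in m; "gripper_force": force on a finger pad.
Only numpy, scipy, OpenCV 4.12 (cv2) and the standard library are available. Lean on these libraries where they do the work, as an engineer would, in place of code of your own. Each camera call takes 0.05 s, during which the arm holds its last target. There are 200 camera calls.

### The job

The covered valve in the grey irrigation box, the one whose lever has a round end, must be shut. Push the wooden cover along its guides to the other end of the box, then push the lever that comes to light clockwise as far as it goes. Push only, with the fingers: do not pinch or lift anything, keep the cover flat in its guides, and leave the other valve's plain lever and the things standing about as they are.

Things in the scene. Friction and masses are not known exactly. Their poses are not given: they have to be found in the camera images.
- valve_box: Grey open-topped box screwed to the bench, 192 (x) x 380 (y) x 88 mm high. Origin under its centre on the bench top; x points to its back, away from the robot (turned by the box's yaw), y along its length, to the left. Opening 160 x 360 mm, floor 6 mm up. One valve stands in its left half, one in its right half.
- track (a point): Centre of the box at the height of the ledges, 78 mm above the bench. The cover slides on the ledges along the box's y, between guide strips at x = +-90 mm; the end walls stop it (inner faces at y = +-180 mm). Strips and end walls reach 88 mm above the bench.
- cover: Loose flat plywood cover, 177 (x) x 160 (y) x 5 mm, about 0.3 kg, lying on the ledges over the marked valve, in the left or right half of the box; slides with 1 to 4 N. Origin: centre of its underside; axes parallel to the box's. Its centre can go from y = -100 to +100 mm in the box's frame. A rib stands across it.
- rib_top (a point): Centre of the top of the cover's rib, a bar 110 (x) x 14 (y) mm that stands 18 mm above the cover (its top 101 mm, the cover's top face 83 mm above the bench): push against its long side.
- marked_valve: Brass quarter-turn valve under the cover, fixed in the box, axes parallel to the box's. Origin on the upright axis of its lever, 6 mm above the bench, 20 mm behind the box's middle line and 90 mm left or right of its centre. Its body reaches 50 mm above the bench within 16 mm of the axis, its pipe (along x) 37 mm.
- marked_handle (a joint): Lever of the marked valve, rad: 0 = open, pointing along the box's -x (to the robot); grows clockwise seen from above; 1.571 = shut, at its stop, pointing along the box's +y. Starts at 0 to 0.45. Light friction (1 to 1.5 N at the end); stays where it is left.
- marked_tip (a point): Centre of the round end (28 mm across) of the marked lever, 60 mm from its axis, 57 mm above the bench. The lever is a flat dark steel bar 12 mm wide, underside 50 mm and top 64 mm above the bench.
- plain_tip (a point): Point near the end of the other valve's lever, 60 mm from its axis, 57 mm above the bench: a straight bar 12 mm wide, 62 mm long, without round end, on a like valve in the uncovered half, up to about 30 degrees from pointing to the front. Not to be moved. The cover passes 14 mm above it.
- beech_block: beech offcut, 32x52x30 mm, on the bench in front of the box; bystander. Origin under its centre.
- pliers: pliers, 56x171x12 mm, lying in front of the box; bystander. Origin under its centre.
- nail_tin: small hinged tin, 71x109x30 mm, on the steel plate at the right; bystander. Origin under its centre.
- screwdriver: screwdriver, 25x175x27 mm, on the steel plate at the right; bystander. Origin under its centre.
- pine_block: pine offcut, 26x44x22 mm, on the bench to the left; bystander. Origin under its centre.
- black_case: black pencil case, 155x232x71 mm, on the steel plate at the right; bystander. Origin under its centre.

How it is judged:
On the way, in this order (a step that is already met when the one before it is completed fails the run):
1. the cover is pushed to the other end of the box while the marked valve is still open (horizontal distance between cover and marked_valve above 0.16 m and z of cover in the frame of valve_box between 0.072 and 0.083 m and angle between cover's own z axis and vertical below 0.05 rad and value of joint marked_handle below 0.9 rad), for 0.2 s.
2. the marked lever is pushed shut (horizontal distance between cover and marked_valve above 0.16 m and value of joint marked_handle above 1.45 rad), for 0.2 s.
At the end, for the whole second after the job is handed in: The cover lies flat in its guides at rest, its centre more than 160 mm from the marked valve's axis (at most 30 mm short of the far stop); the marked lever is within about 7 degrees of its shut stop (joint > 1.45); the plain lever has not moved more than 12 mm (all of step 2 and z of cover in the frame of valve_box between 0.072 and 0.083 m and angle between cover's own z axis and vertical below 0.05 rad and linear speed of cover below 0.01 m/s and distance of plain_tip from where it was at the start of the episode below 0.012 m); the robot touches nothing.
It fails at once if the cover is lifted or tipped out of its guides (z of cover in the frame of valve_box above 0.09 m or angle between cover's own z axis and vertical above 0.12 rad).
It fails at once if the rib or the lever is pinched (pressed from both sides at once) ((contact force between the fingers and cover_c1 above 2 N and contact force between the fingers and cover_c2 above 2 N) or (contact force between the fingers and marked_handle_c1 above 2 N and contact force between the fingers and marked_handle_c3 above 2 N) or (contact force between the fingers and marked_handle_c1 above 2 N and contact force between the fingers and marked_handle_c4 above 2 N) or (contact force between the fingers and marked_handle_c2 above 2 N and contact force between the fingers and marked_handle_c3 above 2 N) or (contact force between the fingers and marked_handle_c2 above 2 N and contact force between the fingers and marked_handle_c4 above 2 N)).
It fails at once if the other valve's lever is moved (distance of plain_tip from where it was at the start of the episode above 0.012 m).
It fails at once if a bystander is moved by more than 25 mm (distance of any of beech_block, pliers, nail_tin, screwdriver, pine_block, black_case from where it was at the start of the episode above 0.025 m).
It also fails if it takes over 48 s, if anything falls off the work surface, if the arm or the gripper's body presses on something with over 40 N, if the wrist force passes 120 N, or if a joint passes its speed limit or range.

## Working session

There is one attempt and no reset: what is moved stays moved. The work goes in short steps, Python scripts to look and compute and a shell command to move; the robot and the scene stay as the last step left them, time stands still between calls to the robot, and variables do not carry over. Pictures are saved under pics/ and viewed, at most 10 in all, crops included, and the job is handed in when it is done.

```bash
mkdir -p pics
cat > h.py <<'E'
import numpy as np, cv2
from rig import sense,get_image,camera_info,order,robot
def K(n):
    c=camera_info(n); f=240/np.tan(np.radians(c["fovy"])/2)
    return c,np.array([[f,0,c["cx"]],[0,f,c["cy"]],[0,0,1.]]),np.array([c["k1"],0,0,0.])
def cam(n,s=None):
    c,k,d=K(n)
    if "mount" in c:
        s=s or sense(); T=np.eye(4);T[:3,:3]=s["tcp_rot"];T[:3,3]=s["position"]
        M=T@np.array(c["mount"]); return k,d,M[:3,:3],M[:3,3]
    R=cv2.Rodrigues(np.array(c["rvec"],float))[0]; return k,d,R.T,-R.T@np.array(c["tvec"],float).ravel()
def rays(n,uv,s=None):
    k,d,R,o=cam(n,s)
    p=cv2.undistortPoints(np.array(uv,float).reshape(-1,1,2),k,d)[:,0]
    return np.c_[p,np.ones(len(p))]@R.T,o
def atz(n,uv,z,s=None):   # pixel -> point on plane height z
    r,o=rays(n,uv,s); return o+r*((z-o[2])/r[:,2])[:,None]
def cloud(n,depth,s=None):
    v,u=np.mgrid[:480,:640]; r,o=rays(n,np.c_[u.ravel(),v.ravel()],s)
    return (o+r*depth.reshape(-1,1)).reshape(480,640,3)
E
python3 - <<'E'
from h import *
s=sense();print(s["t"],s["position"],np.round(s["tcp_rot"],3).tolist(),s["opening"],robot.tip_extent,s["wrist_force"])
i,d=get_image("top");cv2.imwrite("pics/top.png",i);np.save("top.npy",d)
i,d=get_image("scene");cv2.imwrite("pics/scene.png",i)
print(cam("top")[3],cam("scene")[3])
E
```

```text
0.0 [ 0.20472654 -0.61619542  0.20231978] [[0.949, 0.315, -0.001], [0.315, -0.949, 0.002], [-0.0, -0.002, -1.0]] 0.08534367072268657 0.011 [-0.05610126 -0.31023592 -1.00282987]
[0.27033996 0.02592921 1.12939498] [0.00377802 0.85387901 1.26058449]
```

View pics/top.png

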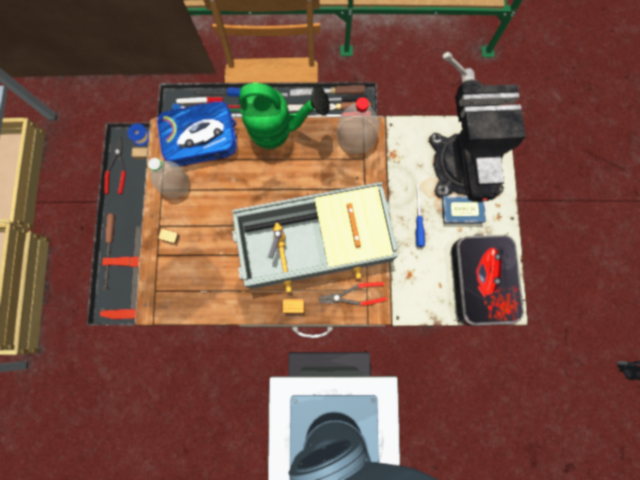

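View pics/scene.png

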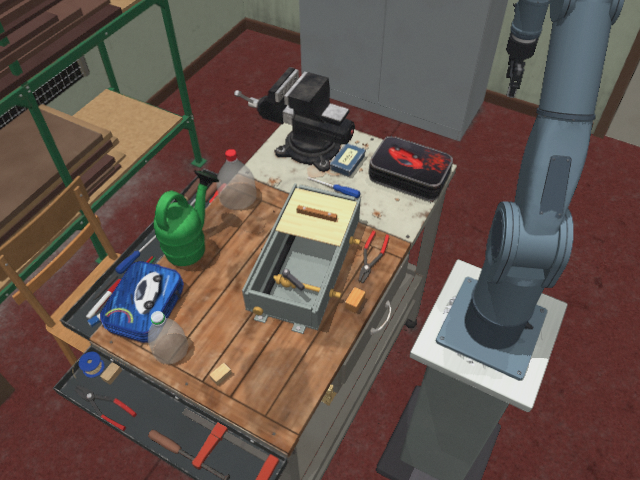

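The top view shows the box around (315,235), with the cover on the right half, its rib at about (353,225), and the plain lever near (275,245). The marked valve is therefore on the right (y = -90), and the cover must move left.

Run:
```python
from h import *
i=cv2.imread("pics/top.png")
uv=[(316,196),(382,185),(396,258),(327,267)]
print("cover cor",np.round(atz("top",uv,.083),3).tolist())
hsv=cv2.cvtColor(i,cv2.COLOR_BGR2HSV)
m=np.zeros((480,640),np.uint8);cv2.fillPoly(m,[np.array([(308,188),(388,180),(402,262),(322,274)])],1)
cm=(m>0)&(hsv[...,2]>150)&(hsv[...,0]>15)&(hsv[...,0]<40)&(hsv[...,1]>40)
v,u=np.nonzero(cm);P=atz("top",np.c_[u,v],.083)[:,:2]
r=cv2.minAreaRect((P*1000).astype(np.float32));print("cover",r,len(u))
rm=(m>0)&(hsv[...,1]>110)&(hsv[...,0]<22)
n,l,st,ce=cv2.connectedComponentsWithStats(rm.astype(np.uint8))
k=1+np.argmax(st[1:,4]);v,u=np.nonzero(l==k);print("rib",cv2.minAreaRect((atz("top",np.c_[u,v],.101)[:,:2]*1000).astype(np.float32)),len(u))
d=np.load("top.npy");C=cloud("top",d)
b=(C[...,2]>.07)&(C[...,2]<.115)&(C[...,0]>.35)&(C[...,0]<.75)&(abs(C[...,1])<.3)
b=cv2.morphologyEx(b.astype(np.uint8),cv2.MORPH_CLOSE,np.ones((3,3)))
n,l,st,ce=cv2.connectedComponentsWithStats(b);k=1+np.argmax(st[1:,4]);v,u=np.nonzero(l==k)
print("box",cv2.minAreaRect((atz("top",np.c_[u,v],.088)[:,:2]*1000).astype(np.float32)),len(u))
print("cover z",np.median(C[cm][:,2]), "box px",st[k])
```

```text
cover cor [[0.596, 0.043, 0.083], [0.624, -0.123, 0.083], [0.438, -0.152, 0.083], [0.417, 0.016, 0.083]]
cover ((517.3909912109375, -59.644561767578125), (206.72970581054688, 202.4391326904297), 11.659029960632324) 4139
rib ((617.9545288085938, -24.976768493652344), (14.766214370727539, 177.13328552246094), 9.724206924438477) 243
box ((501.0191345214844, 47.74333190917969), (194.4530792236328, 380.15692138671875), 10.876221656799316) 7019
cover z 0.083628717642098 box px [ 232  182  167  104 7019]
```

```bash
cat >> h.py <<'E'
C0=np.array([.501,.0477]); YAW=np.radians(10.9)
BR=np.array([[np.cos(YAW),-np.sin(YAW)],[np.sin(YAW),np.cos(YAW)]])
def w(b): return C0+BR@(np.array(b)/1000)
def bx(p): return np.round(BR.T@(np.array(p)[:2]-C0)*1000,1)
def shift(b,z):   # tool shift in mm to box point b (mm) at TCP height z (mm); turn to tool yaw = YAW
    s=sense();R=np.array(s["tcp_rot"]);g=np.r_[w(b),z/1000]-s["position"]
    t=np.degrees(np.arctan2(R[1,0],R[0,0])-YAW); return np.round(R.T@g*1000,1),round(t,1)
E
python3 - <<'E'
from h import *
for q in atz("top",[(353,225),(347,204),(359,247)],.101): print("rib",bx(q))
for q in atz("top",[(316,196),(382,185),(396,258),(327,267)],.083): print("cov",bx(q))
print(shift((0,-130),200), w((0,-130)))
E
```

```text
rib [ -2.5 -96. ]
rib [ 51.9 -92.3]
rib [-58.3 -99.1]
cov [ 91.9 -22.6]
cov [  88.6 -190.6]
cov [ -99.2 -184. ]
cov [-88.7 -15. ]
(array([ 473.6, -407.8,    3. ]), np.float64(7.5)) [ 0.52558241 -0.07995463]
```

```bash
python3 -m crank '[[15,-13,0,0,1],[44,-38,0,0,1],[74,-64,0,0,1],[104,-90,0,0,1],[134,-116,0,0,1],[164,-142,0,0,1],[194,-168,0,0,1],[224,-194,0,0,1]]' 20
python3 -m crank '[[30,-26,0,4,1],[60,-52,0,7.5,1],[90,-78,0,7.5,1],[120,-104,0,7.5,1],[150,-130,0,7.5,1],[180,-155,0,7.5,1],[210,-180,0,7.5,1],[238,-205,0,7.5,1]]'
python3 -m crank '[[0,0,0,0,1],[0,0,0,0,1]]'
python3 - <<'E'
from h import *
print(bx(sense()["position"]),shift((0,-130),200))
s=sense();i,d=get_image("wrist");cv2.imwrite("pics/w1.png",i);np.save("w1.npy",d)
E
```

```text
t: 0.77
position: [0.3567, -0.3602, 0.203]
tcp_rot: [[0.949, 0.315, -0.0], [0.315, -0.949, 0.0], [-0.0, -0.0, -1.0]]
wrist_force: [0.6, -0.6, -0.6]
opening: -0.0002
gripper_force: 0.0
t: 1.43
position: [0.5182, -0.0906, 0.2031]
tcp_rot: [[0.982, 0.189, -0.0], [0.189, -0.982, 0.0], [-0.0, -0.0, -1.0]]
wrist_force: [0.9, -0.5, -0.1]
opening: -0.0002
gripper_force: 0.0
t: 1.6
position: [0.5181, -0.0898, 0.2028]
tcp_rot: [[0.981, 0.194, -0.0], [0.194, -0.981, 0.001], [-0.0, -0.001, -1.0]]
wrist_force: [-0.0, -1.2, -0.6]
opening: -0.0002
gripper_force: 0.0
[  -9.2 -138.3] (array([ 9.2, -8.3,  2.8]), np.float64(0.3))
```

View pics/w1.png

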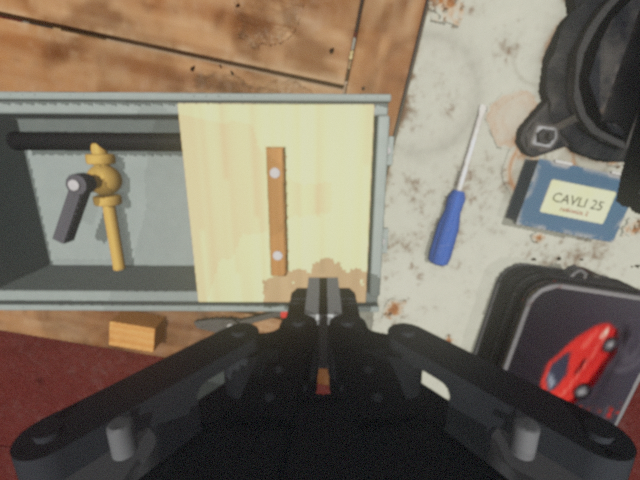

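The wrist view shows the rib spanning (276,147) to (279,275), the cover's right edge at about x=373, and the plain lever at (70,210). The box edges line up with the tool.

Run:
```python
from h import *
for n,q,z in [("rib",(276,148),.101),("rib",(279,275),.101),("ribR",(286,210),.101),("boxR back",(391,94),.088),("box front R",(377,307),.088),("cov L back",(179,104),.083),("cov L fr",(197,303),.083),("cov R",(374,200),.083)]:
    print(n,bx(atz("wrist",[q],z)[0]))
```

```text
rib [  52.8 -102.4]
rib [ -54.4 -101.1]
ribR [   3.3 -108.9]
boxR back [  93.8 -192.9]
box front R [ -92.1 -190.3]
cov L back [ 86.7 -22.9]
cov L fr [-90.7 -19.3]
cov R [   8.6 -183.9]
```

```bash
python3 -m crank '[[9,4,30,0.3,1],[9,4,60,0.3,1],[9,4,90,0.3,1],[9,4,103,0.3,1],[9,4,103,0.3,1],[9,4,103,0.3,1]]'
python3 -m crank '[[0,-4,0,0,1],[0,-8,0,0,1],[0,-12,0,0,1],[0,-16,0,0,1],[0,-20,0,0,1],[0,-24,0,0,1],[0,-28,0,0,1],[0,-32,0,0,1]]'
python3 -c "
from h import *
s=sense();print(bx(s['position']),s['position'][2],shift((0,75),100))"
```

```text
t: 2.15
position: [0.5261, -0.0963, 0.0999]
tcp_rot: [[0.983, 0.181, -0.002], [0.181, -0.983, -0.0], [-0.002, 0.0, -1.0]]
wrist_force: [0.2, -0.1, 0.8]
opening: 0.0001
gripper_force: 0.0
t: 2.82
position: [0.5212, -0.0628, 0.1002]
tcp_rot: [[0.983, 0.184, -0.0], [0.184, -0.983, -0.0], [-0.0, 0.0, -1.0]]
wrist_force: [0.3, -0.0, 1.4]
opening: -0.0001
gripper_force: 0.0
[  -1.1 -112.3] 0.10022706440263626 (array([ 1.000e-01, -1.873e+02,  2.000e-01]), np.float64(-0.3))
```

```bash
python3 -m crank '[[0,-4,0,0,1],[0,-8,0,0,1],[0,-12,0,0,1],[0,-16,0,0,1],[0,-20,0,0,1],[0,-24,0,0,1],[0,-28,0,0,1],[0,-32,0,0,1]]'
python3 - <<'E'
from h import *
s=sense();print(bx(s['position']),s['position'][2])
i,d=get_image("wrist");cv2.imwrite("pics/w2.png",i)
E
```

```text
t: 3.48
position: [0.5153, -0.0314, 0.1002]
tcp_rot: [[0.983, 0.184, -0.0], [0.184, -0.983, -0.0], [-0.0, 0.0, -1.0]]
wrist_force: [-0.3, -0.3, 0.6]
opening: -0.0
gripper_force: 0.0
[ -0.9 -80.4] 0.10017171650160193
```

View pics/w2.png

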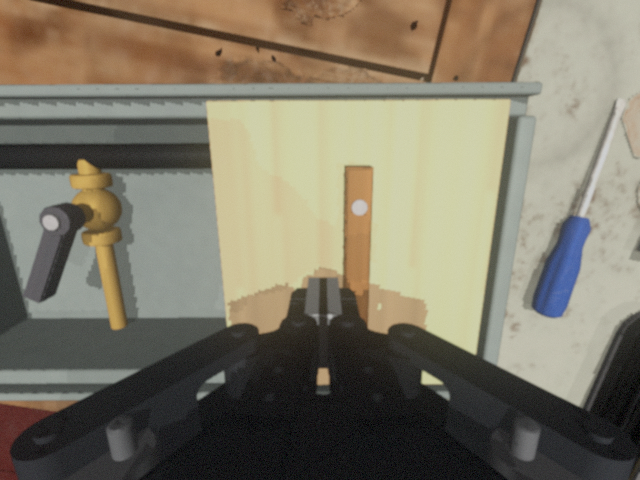

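The rib (347–372 px) is now to the right of the fingers (322 px), and the cover has not moved. The fingers passed over the rib, so I'll measure where the fingertips really are.

Run:
```python
from h import *
s=sense();i,d=get_image("wrist");C=cloud("wrist",d,s)
T=(C-s["position"])@np.array(s["tcp_rot"])*1000
for v in range(270,325,6): print(v,[ (np.round(T[v,u]).tolist(), round(C[v,u,2]*1000)) for u in (312,332)])
for q,z in [((347,230),.101),((372,230),.101),((212,150),.083),((508,150),.083)]: print(bx(atz("wrist",[q],z,s)[0]))
print(np.median(C[120:150,400:480,2]),np.median(C[180:260,350:368,2]))
```

```text
270 [([-6.0, -8.0, 19.0], 82), ([-6.0, 4.0, 18.0], 82)]
276 [([-9.0, -8.0, 17.0], 83), ([-10.0, 4.0, 18.0], 82)]
282 [([10.0, -6.0, -37.0], 137), ([11.0, 3.0, -37.0], 138)]
288 [([10.0, -6.0, -43.0], 143), ([10.0, 3.0, -43.0], 143)]
294 [([10.0, -5.0, -48.0], 149), ([11.0, 3.0, -49.0], 149)]
300 [([10.0, -5.0, -54.0], 154), ([11.0, 2.0, -54.0], 154)]
306 [([11.0, -5.0, -60.0], 160), ([11.0, 2.0, -59.0], 159)]
312 [([11.0, -5.0, -64.0], 164), ([11.0, 2.0, -64.0], 164)]
318 [([12.0, -5.0, -70.0], 170), ([12.0, 2.0, -69.0], 170)]
324 [([12.0, -5.0, -74.0], 174), ([11.0, 2.0, -72.0], 172)]
[ 23.1 -91.1]
[  23.1 -104.1]
[ 63.5 -18.6]
[  62.8 -178.8]
0.08254857892553745 0.1007004949532025
```

Run:
```python
from h import *
s=sense();i,d=get_image("scene");C=cloud("scene",d)
k,dd,R,o=cam("scene")
def px(p): return cv2.projectPoints(np.array([p]),cv2.Rodrigues(R.T)[0],-R.T@o,k,dd)[0][0,0]
p=s["position"]
for z in (.011,0,-.035): print(z,px(p+np.array([0,0,-z])))
u,v=px(p).astype(int);x0,y0=u-80,v-80
c=cv2.resize(i[y0:y0+120,x0:x0+160],None,fx=5,fy=5);cv2.imwrite("pics/s2.png",c);print(x0,y0)
g=(abs(C[...,0]-p[0])<.06)&(abs(C[...,1]-p[1])<.06)&(C[...,2]>.105)
T=(C[g]-p)*1000; o=np.argsort(T[:,2])[:12]; print(np.round(T[o]).tolist())
```

```text
0.011 [314.67029832 218.5229276 ]
0 [314.61514869 215.7722781 ]
-0.035 [314.43556524 206.81650485]
234 135
[[-39.0, -19.0, 5.0], [31.0, -14.0, 5.0], [-13.0, -17.0, 5.0], [-6.0, -13.0, 5.0], [43.0, -3.0, 5.0], [-18.0, -19.0, 5.0], [-19.0, -12.0, 6.0], [44.0, -5.0, 6.0], [53.0, -5.0, 6.0], [-49.0, -28.0, 6.0], [28.0, -10.0, 6.0], [-46.0, -22.0, 6.0]]
```

View pics/s2.png

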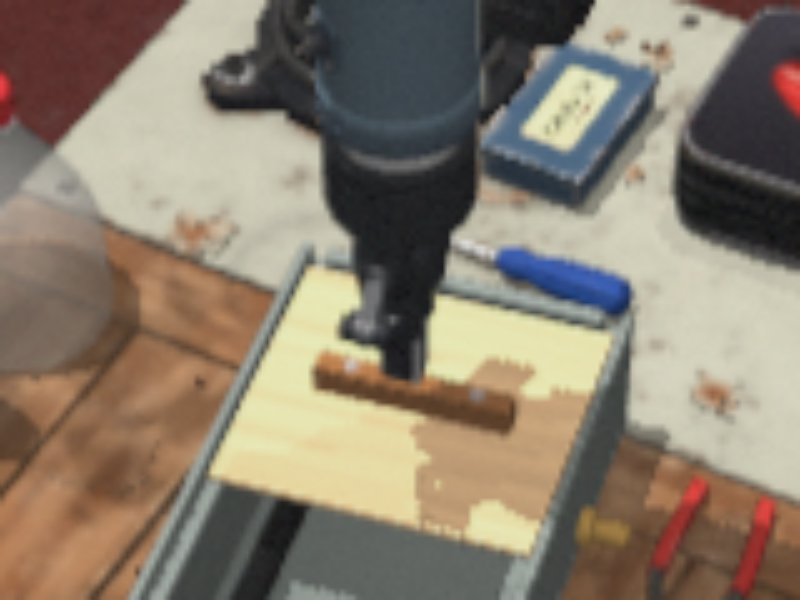

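The scene crop shows the fingertips at about (403,378), above the rib and some 20–35 mm above the sensed TCP. I'll measure the gripper's lower envelope from wrist depth to get the true tip offset.

Run:
```python
from h import *
s=sense();i,d=get_image("wrist");C=cloud("wrist",d,s)
T=(C-s["position"])@np.array(s["tcp_rot"])*1000
g=(d>0)&(T[...,2]<-8)
print("tip rows",[(v,np.round(T[v,322],1).tolist()) for v in range(276,290,1)])
for a in range(-110,111,10):
    m=g&(abs(T[...,1]-a)<5)
    if m.any():
        q=T[m]; j=np.argmax(q[:,2]); print(a,"lowest",np.round(q[j]).tolist(),"xmax",round(q[:,0].max()))
```

```text
tip rows [(276, [-9.4, -1.6, 17.3]), (277, [-10.2, -1.6, 17.5]), (278, [10.8, -1.4, -33.4]), (279, [10.4, -1.4, -33.5]), (280, [10.7, -1.4, -35.4]), (281, [10.6, -1.4, -36.2]), (282, [10.2, -1.4, -36.4]), (283, [10.3, -1.4, -37.6]), (284, [10.1, -1.4, -38.3]), (285, [10.8, -1.4, -40.9]), (286, [10.5, -1.4, -41.2]), (287, [10.8, -1.4, -42.7]), (288, [10.2, -1.4, -42.6]), (289, [10.6, -1.4, -44.2])]
-60 lowest [11.0, -55.0, -104.0] xmax 15
-50 lowest [11.0, -46.0, -91.0] xmax 14
-40 lowest [-8.0, -35.0, -78.0] xmax 13
-30 lowest [11.0, -29.0, -72.0] xmax 14
-20 lowest [6.0, -17.0, -68.0] xmax 21
-10 lowest [10.0, -8.0, -32.0] xmax 21
0 lowest [10.0, -0.0, -32.0] xmax 18
10 lowest [10.0, 5.0, -32.0] xmax 21
20 lowest [6.0, 15.0, -68.0] xmax 21
30 lowest [11.0, 25.0, -72.0] xmax 14
40 lowest [11.0, 35.0, -81.0] xmax 13
50 lowest [10.0, 46.0, -94.0] xmax 15
60 lowest [11.0, 56.0, -106.0] xmax 14
```

The closed fingertips are actually 32 mm behind the reported TCP, so a tip height of 90 mm means TCP z = 58 mm. I'll go back to the right of the rib and descend with a force check.

```bash
python3 -m crank '[[1,25,0,0,1],[1,50,0,0,1],[1,60,0,0,1],[1,60,0,0,1],[1,60,12,0,1],[1,60,24,0,1],[1,60,34,0,1],[1,60,34,0,1]]'
python3 -m crank '[[0,0,4,0,1],[0,0,8,0,1],[0,0,8,0,1],[0,-4,8,0,1],[0,-8,8,0,1],[0,-12,8,0,1],[0,-16,8,0,1],[0,-20,8,0,1]]'
python3 - <<'E'
from h import *
s=sense();print(bx(s['position']),s['position'][2])
i,d=get_image("wrist");cv2.imwrite("pics/w3.png",i)
E
```

```text
t: 4.35
position: [0.525, -0.0889, 0.0633]
tcp_rot: [[0.983, 0.186, -0.005], [0.186, -0.983, 0.001], [-0.005, -0.002, -1.0]]
wrist_force: [-0.6, -0.6, -0.0]
opening: -0.0002
gripper_force: 0.0
t: 5.02
position: [0.5238, -0.0703, 0.0584]
tcp_rot: [[0.983, 0.184, 0.0], [0.184, -0.983, 0.0], [0.0, -0.0, -1.0]]
wrist_force: [0.2, -0.9, -0.0]
opening: -0.0
gripper_force: 0.0
[   0.  -120.2] 0.05839389780164735
```

View pics/w3.png

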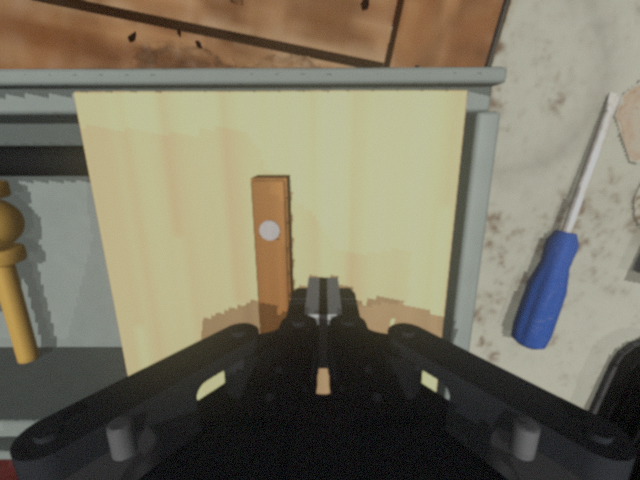

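The fingers (322,290) now sit just right of the rib (252–291 px), below its top. Pushing.

```bash
python3 -m crank '[[0,-4,0,0,1],[0,-9,0,0,1],[0,-15,0,0,1],[0,-22,0,0,1],[0,-29,0,0,1],[0,-36,0,0,1],[0,-43,0,0,1],[0,-50,0,0,1]]'
python3 -m crank '[[0,-7,0,0,1],[0,-14,0,0,1],[0,-21,0,0,1],[0,-28,0,0,1],[0,-35,0,0,1],[0,-42,0,0,1],[0,-49,0,0,1],[0,-56,0,0,1]]'
python3 - <<'E'
from h import *
s=sense();print(bx(s['position']),s['position'][2])
i,d=get_image("wrist");cv2.imwrite("pics/w4.png",i)
C=cloud("wrist",d,s); r=(C[...,2]>.095)&(C[...,2]<.107)
hsv=cv2.cvtColor(i,cv2.COLOR_BGR2HSV); m=r&(hsv[...,1]>110)&(hsv[...,0]<22)&(np.mgrid[:480,:640][0]<260)
print("rib y",(BR.T@(C[m][:,:2]-C0).T)[1].mean()*1000, m.sum())
E
```

```text
t: 5.73
position: [0.5144, -0.0211, 0.0582]
tcp_rot: [[0.983, 0.184, 0.0], [0.184, -0.983, -0.0], [0.0, 0.0, -1.0]]
wrist_force: [0.2, -3.8, 1.7]
opening: 0.0002
gripper_force: 1.7
t: 6.4
position: [0.504, 0.0337, 0.0582]
tcp_rot: [[0.983, 0.184, -0.0], [0.184, -0.983, -0.0], [-0.0, 0.0, -1.0]]
wrist_force: [0.8, -4.0, 1.6]
opening: -0.0001
gripper_force: 2.2
[  0.3 -14.3] 0.05819250646856872
rib y 5.625287091077675 2413
```

```bash
python3 -m crank '[[0,-7,0,0,1],[0,-14,0,0,1],[0,-21,0,0,1],[0,-28,0,0,1],[0,-35,0,0,1],[0,-42,0,0,1],[0,-49,0,0,1],[0,-56,0,0,1]]'
python3 -m crank '[[0,-7,0,0,1],[0,-14,0,0,1],[0,-20,0,0,1],[0,-25,0,0,1],[0,-29,0,0,1],[0,-32,0,0,1],[0,-34,0,0,1],[0,-35,0,0,1]]'
python3 -m crank '[[0,6,0,0,1],[0,12,0,0,1],[0,12,-20,0,1],[0,12,-45,0,1],[0,45,-70,0,1],[0,80,-70,0,1],[0,115,-70,0,1],[0,115,-70,0,1]]'
python3 - <<'E'
from h import *
s=sense();print(bx(s['position']),s['position'][2])
i,d=get_image("wrist");cv2.imwrite("pics/w5.png",i);np.save("w5.npy",d)
import pickle;pickle.dump(s,open("w5.pkl","wb"))
E
```

```text
t: 7.12
position: [0.4936, 0.089, 0.0581]
tcp_rot: [[0.983, 0.184, -0.0], [0.184, -0.983, -0.0], [-0.0, 0.0, -1.0]]
wrist_force: [-0.3, -4.0, 1.2]
opening: 0.0001
gripper_force: 1.9
t: 7.78
position: [0.4874, 0.1228, 0.0581]
tcp_rot: [[0.983, 0.184, -0.0], [0.184, -0.983, -0.0], [-0.0, 0.0, -1.0]]
wrist_force: [0.1, -3.8, 1.9]
opening: -0.0002
gripper_force: 1.9
t: 8.45
position: [0.51, 0.0009, 0.1286]
tcp_rot: [[0.985, 0.174, 0.002], [0.174, -0.985, -0.004], [0.001, 0.004, -1.0]]
wrist_force: [0.0, -0.6, 0.1]
opening: 0.0002
gripper_force: 0.0
[  0.  -47.7] 0.128642569646705
```

View pics/w5.png

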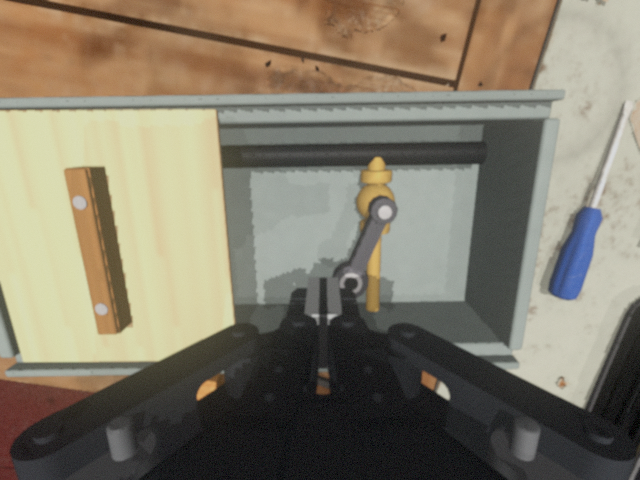

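The cover is at the left end. The marked lever shows, with its pivot at (383,210) and round end at (350,280), pointing to the front-left.

Run:
```python
from h import *
import pickle;s=pickle.load(open("w5.pkl","rb"))
for n,q,z in [("axis",(383,210),.066),("tip",(350,280),.064),("cov",(219,115),.083),("cov",(233,320),.083),("rib",(77,168),.101),("rib",(109,334),.101)]: print(n,bx(atz("wrist",[q],z,s)[0]))
```

```text
axis [ 21.2 -89.7]
tip [-32.7 -66.9]
cov [85.  14.9]
cov [-54.1  18.7]
rib [56.  94.6]
rib [-52.7  96.7]
```

```bash
python3 -m crank '[[-22,30,0,0,1],[-43,60,0,0,1],[-43,60,0,0,1],[-43,60,30,0,1],[-43,60,60,0,1],[-43,60,75,0,1],[-43,60,75,0,1]]'
python3 -m crank '[[0,0,8,0,1],[0,0,16,0,1],[0,0,24,0,1],[0,0,31,0,1],[0,0,31,0,1],[0,0,31,0,1]]'
python3 -c "
from h import *
s=sense();print(bx(s['position']),s['position'][2]);print(shift((-32,-89),22))"
```

```text
t: 9.08
position: [0.4747, -0.0561, 0.0503]
tcp_rot: [[0.983, 0.184, -0.006], [0.184, -0.983, 0.001], [-0.006, -0.002, -1.0]]
wrist_force: [0.7, 1.1, -0.0]
opening: 0.0
gripper_force: 0.0
t: 9.58
position: [0.4773, -0.0572, 0.022]
tcp_rot: [[0.983, 0.184, -0.0], [0.184, -0.983, 0.0], [-0.0, -0.0, -1.0]]
wrist_force: [0.4, -0.0, 0.7]
opening: -0.0004
gripper_force: 0.0
[-43.1 -98.5] 0.02200769800364153
(array([11.1, -9.5,  0. ]), np.float64(-0.3))
```

```bash
python3 -m crank '[[6,-5,0,0,1],[11,-10,0,0,1],[12,-15,0,0,1],[13,-20,0,0,1],[14,-25,0,0,1],[17,-31,0,0,1],[20,-37,0,0,1],[20,-37,0,0,1]]'
python3 -m crank '[[4,-4,0,0,1],[7,-8,0,0,1],[11,-12,0,0,1],[15,-14,0,0,1],[18,-16,0,0,1],[18,-16,0,0,1]]'
python3 - <<'E'
from h import *
s=sense();print(bx(s['position']),s['position'][2])
i,d=get_image("wrist");cv2.imwrite("pics/w6.png",i)
E
```

```text
t: 10.25
position: [0.4903, -0.0151, 0.0223]
tcp_rot: [[0.983, 0.186, -0.0], [0.186, -0.983, 0.001], [0.0, -0.001, -1.0]]
wrist_force: [0.7, 0.2, -0.9]
opening: 0.0002
gripper_force: 0.0
t: 10.75
position: [0.5068, -0.0004, 0.0222]
tcp_rot: [[0.983, 0.182, 0.002], [0.182, -0.983, -0.002], [0.002, 0.003, -1.0]]
wrist_force: [4.6, -8.0, -4.2]
opening: 0.0002
gripper_force: 4.1
[ -3.4 -48.3] 0.02216209816172921
```

View pics/w6.png

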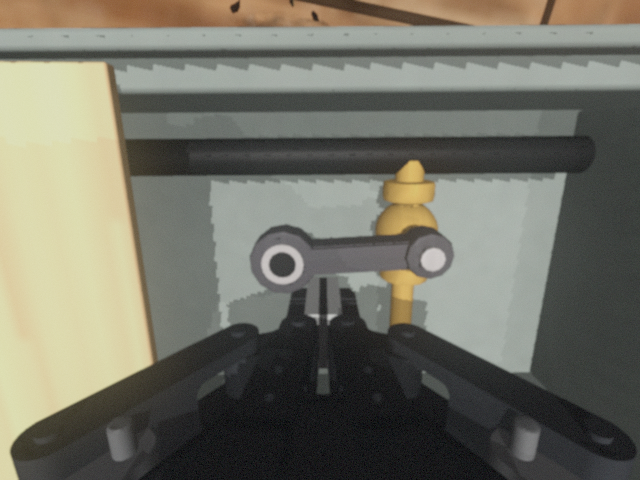

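The lever runs from its pivot (433,258) to its round end (282,264), so it is nearly shut. I'll push a little more in +x and measure the angle.

```bash
python3 -m crank '[[2,2,0,0,1],[4,2,0,0,1],[6,2,0,0,1],[8,2,0,0,1],[8,2,0,0,1]]'
python3 - <<'E'
from h import *
s=sense();print(bx(s['position']))
i,d=get_image("wrist");cv2.imwrite("pics/w7.png",i)
def ang(a,t):
    A,T=bx(atz("wrist",[a],.066,s)[0]),bx(atz("wrist",[t],.064,s)[0]);v=T-A;print(A,T,np.arctan2(v[1],-v[0]))
ang((433,258),(282,264))
g=cv2.cvtColor(i,cv2.COLOR_BGR2GRAY)
c=cv2.HoughCircles(g[200:320,200:480],cv2.HOUGH_GRADIENT,1,60,param1=120,param2=15,minRadius=9,maxRadius=25);print(c+[200,200,0] if c is not None else c)
E
```

```text
t: 11.22
position: [0.5118, 0.0009, 0.0218]
tcp_rot: [[0.983, 0.184, -0.003], [0.184, -0.983, -0.001], [-0.004, 0.0, -1.0]]
wrist_force: [-3.6, -3.9, 3.5]
opening: -0.0002
gripper_force: 4.1
[  1.7 -48. ]
[ 25.6 -91. ] [ 22.7 -30.5] 1.5228991038486468
[[[281.5        269.5         20.10000038]
  [429.5        267.5         23.29999924]]]
```

View pics/w7.png

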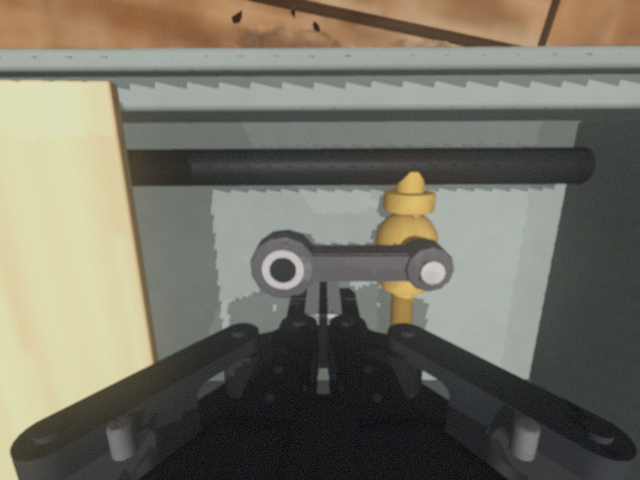

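The pivot (433,271) and round end (282,269) are now level, parallel to the box, so the lever is at about 1.57. I'll nudge it once more, then retreat clear and check.

```bash
python3 -m crank '[[3,0,0,0,1],[3,0,0,0,1],[3,0,0,0,1]]'
python3 -m crank '[[-8,3,0,0,1],[-18,5,0,0,1],[-18,5,0,0,1],[-18,5,-25,0,1],[-18,5,-60,0,1],[-18,5,-100,0,1],[-18,5,-130,0,1],[-18,5,-130,0,1]]'
python3 - <<'E'
from h import *
s=sense();i,d=get_image("wrist");cv2.imwrite("pics/w8.png",i)
E
```

```text
t: 11.52
position: [0.5119, 0.001, 0.0216]
tcp_rot: [[0.983, 0.184, -0.008], [0.184, -0.983, -0.002], [-0.009, 0.0, -1.0]]
wrist_force: [-10.0, -5.3, 7.9]
opening: -0.0004
gripper_force: 7.7
t: 12.18
position: [0.5041, -0.0054, 0.1583]
tcp_rot: [[0.983, 0.184, 0.011], [0.184, -0.983, 0.001], [0.011, 0.001, -1.0]]
wrist_force: [1.4, 0.0, 0.2]
opening: 0.0001
gripper_force: 0.0
```

View pics/w8.png

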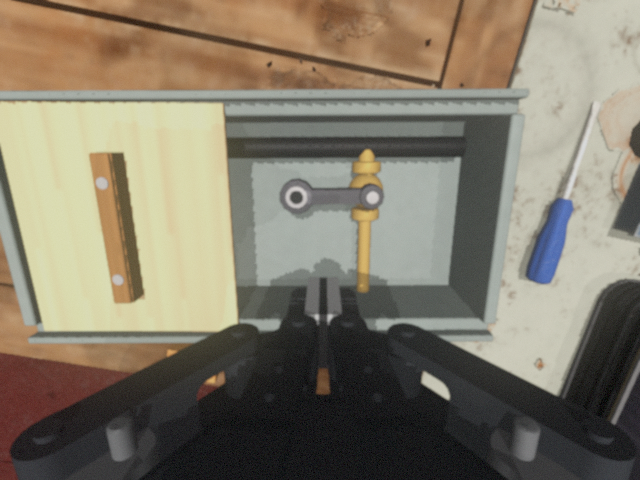

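The lever (297,196)–(371,197) is along the box's length, against its stop (force rose to 10 N). The cover is flat at the left end and the gripper is clear.

```bash
python3 -m crank '[[0,0,0,0,1],[0,0,0,0,1],[0,0,0,0,1]]'; python3 -c "
from rig import order;print(order.finish_job())"
```

```text
t: 12.48
position: [0.4984, -0.0061, 0.1509]
tcp_rot: [[0.983, 0.184, -0.003], [0.184, -0.983, 0.0], [-0.003, -0.001, -1.0]]
wrist_force: [-0.2, -0.1, 0.6]
opening: -0.0
gripper_force: 0.0
the job is handed in; nothing more can be done
None
```

The cover is at the left end of the box (rib about 97 mm left of centre), the round-ended lever is shut against its stop, and the job was handed in at about 12.5 s with no verdict returned; I didn't re-measure the plain lever after the cover slid over it.

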